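Line up the kitchen canisters by size

TASK

Tidy the counter: stand the four white canisters on the four cork mats of the wooden board in order of size, the largest on the mat next to the blue utensil crock and the smallest on the mat farthest from it, each upright in the middle of its mat. They are ceramic, so set them down without dropping them or knocking them over, and leave the pepper grinder where it stands.

Things in the scene. Friction and masses are not known exactly. Their poses are not given: they have to be found in the camera images.
- can_a_mid (a point): the smallest of four upright round white ceramic canisters with flat wooden lids: 41 mm in diameter, 64 mm tall including the lid (straight sides). The point is its centre, half-way up (32 mm above its underside); z is up its axis.
- can_b_mid (a point): the second smallest of four upright round white ceramic canisters with flat wooden lids: 48 mm in diameter, 88 mm tall including the lid (straight sides). The point is its centre, half-way up (44 mm above its underside); z is up its axis.
- can_c_mid (a point): the second largest of four upright round white ceramic canisters with flat wooden lids: 55 mm in diameter, 112 mm tall including the lid (straight sides). The point is its centre, half-way up (56 mm above its underside); z is up its axis.
- can_d_mid (a point): the largest of four upright round white ceramic canisters with flat wooden lids: 62 mm in diameter, 136 mm tall including the lid (straight sides). The point is its centre, half-way up (68 mm above its underside); z is up its axis.
- mat0_top (a point): one of four alike round cork mats, 80 mm in diameter, 4 mm thick, fixed in one straight row about 100 mm apart on a low dark wooden board (110 x 410 mm, 12 mm thick). The point is the centre of the mat's upper face, 16 mm above the counter. The mats' numbers say nothing of their order in the row.
- mat1_top (a point): one of four alike round cork mats, 80 mm in diameter, 4 mm thick, fixed in one straight row about 100 mm apart on a low dark wooden board (110 x 410 mm, 12 mm thick). The point is the centre of the mat's upper face, 16 mm above the counter. The mats' numbers say nothing of their order in the row.
- mat2_top (a point): one of four alike round cork mats, 80 mm in diameter, 4 mm thick, fixed in one straight row about 100 mm apart on a low dark wooden board (110 x 410 mm, 12 mm thick). The point is the centre of the mat's upper face, 16 mm above the counter. The mats' numbers say nothing of their order in the row.
- mat3_top (a point): one of four alike round cork mats, 80 mm in diameter, 4 mm thick, fixed in one straight row about 100 mm apart on a low dark wooden board (110 x 410 mm, 12 mm thick). The point is the centre of the mat's upper face, 16 mm above the counter. The mats' numbers say nothing of their order in the row.
- crock: the blue utensil crock, fixed: a round pot 104 mm across and 140 mm tall holding spoons and spatulas that reach to 250 mm. It stands in line with the row of mats just beyond one of its ends, about 170 mm from the centre of the nearest mat; a white kettle (125 mm across, 190 mm tall, fixed) stands just as far beyond the other end. Origin: centre of its underside, on the counter.
- grinder_mid (a point): the small dark wooden pepper grinder, 40 mm in diameter, 85 mm tall, standing loose among the canisters. To be left where it is. The point is its centre, half-way up.
Mind the look-alikes: they are no part of the job. What is shaped like the part that bears can_a_mid but purple is not meant.

How it is judged (in metres and radians):
At the end, for the whole second after the job is handed in: Each canister stands released, upright (within 0.1 rad) and at rest on a cork mat, its axis within 14 mm of the mat's centre; counted from the mat next to the utensil crock, they run largest, second largest, second smallest, smallest. The pepper grinder is within 30 mm of its starting point ((horizontal distance between can_a_mid and mat0_top below 0.014 m or horizontal distance between can_a_mid and mat1_top below 0.014 m or horizontal distance between can_a_mid and mat2_top below 0.014 m or horizontal distance between can_a_mid and mat3_top below 0.014 m) and horizontal distance between can_a_mid and crock above 0.42 m and height (world z) of can_a_mid between 0.043 and 0.053 m and angle between each of can_a_mid, can_b_mid, can_c_mid, can_d_mid's own z axis and vertical below 0.1 rad and linear speed of each of can_a, can_b, can_c, can_d below 0.02 m/s and contact force between the fingers and can_a below 0.1 N and (horizontal distance between can_b_mid and mat0_top below 0.014 m or horizontal distance between can_b_mid and mat1_top below 0.014 m or horizontal distance between can_b_mid and mat2_top below 0.014 m or horizontal distance between can_b_mid and mat3_top below 0.014 m) and horizontal distance between can_b_mid and crock between 0.32 and 0.42 m and height (world z) of can_b_mid between 0.055 and 0.065 m and contact force between the fingers and can_b below 0.1 N and (horizontal distance between can_c_mid and mat0_top below 0.014 m or horizontal distance between can_c_mid and mat1_top below 0.014 m or horizontal distance between can_c_mid and mat2_top below 0.014 m or horizontal distance between can_c_mid and mat3_top below 0.014 m) and horizontal distance between can_c_mid and crock between 0.22 and 0.32 m and height (world z) of can_c_mid between 0.067 and 0.077 m and contact force between the fingers and can_c below 0.1 N and (horizontal distance between can_d_mid and mat0_top below 0.014 m or horizontal distance between can_d_mid and mat1_top below 0.014 m or horizontal distance between can_d_mid and mat2_top below 0.014 m or horizontal distance between can_d_mid and mat3_top below 0.014 m) and horizontal distance between can_d_mid and crock below 0.22 m and height (world z) of can_d_mid between 0.079 and 0.089 m and contact force between the fingers and can_d below 0.1 N and distance of grinder_mid from where it was at the start of the episode below 0.03 m); the robot touches nothing.
It fails at once if a canister is tipped over (more than 35 degrees) (angle between any of can_a_mid, can_b_mid, can_c_mid, can_d_mid's own z axis and vertical above 0.61 rad).
It fails at once if a canister is dropped or knocked (moves at over 0.5 m/s with no finger on it) ((linear speed of can_a above 0.5 m/s and contact force between the fingers and can_a below 0.05 N) or (linear speed of can_b above 0.5 m/s and contact force between the fingers and can_b below 0.05 N) or (linear speed of can_c above 0.5 m/s and contact force between the fingers and can_c below 0.05 N) or (linear speed of can_d above 0.5 m/s and contact force between the fingers and can_d below 0.05 N)).
It fails at once if the pepper grinder is shifted by more than 30 mm or knocked over (distance of grinder_mid from where it was at the start of the episode above 0.03 m).
It also fails if it takes over 93 s, if anything falls off the work surface, if the arm or the gripper's body presses on something with over 40 N, if the wrist force passes 120 N, or if a joint passes its speed limit or range.

ROBOT

A 6-joint arm with a two-finger parallel gripper is mounted at the origin on the work surface. World frame = base frame: x ahead of the robot, y to its left, z up, the work surface at z = 0. Lengths are in m, angles in degrees, forces in N, time in s.
With the tool pointing down it reaches from about 0.35 to 0.875 m from the base axis. Payload 4.2 kg.
Tool frame: the origin (TCP) lies midway between the tips of the shut fingers; the grasp point (between the pads) lies 19 mm behind it (r.pinch_z is the distance from the TCP to the grasp point, in m); z points along the fingers, y is the line along which they close (so a half turn about z gives the same grasp; the last joint's range is limited). The gripper opens to 85 mm and grips with 20 to 120 N. Pads are 22 mm wide; open, the fingers measure 114 mm over their backs; the gripper's body (76 mm by 85 mm) begins 54 mm behind the grasp point. The pads swing forward as they close: fully open they stand 13 mm farther back than shut.
Start: joints at [-49.125, 22.042, 0.453, 0, -68.411, -14.817], TCP at [0.275, -0.561, 0.199] pointing down, gripper open.
Joint ranges: [-179.83, 179.83], [-69.29, 118.12], [-61.27, 80.66], [-181.25, 117.63], [-171.15, -9.14], [-177.46, 177.46]. Speed limits (degrees/s): [159.86, 159.86, 180, 180, 180, 180].

INTERFACE

Orientations are given as a 3x3 rotation matrix whose columns are the frame's x, y, z axes.
In Python, from plant import r gives the robot as it stands. The module is installed in compiled form; this text tells all that it offers.
- The arm moves only by the tool send_rows, never from a script. Its argument "commands" is a list that holds one entry, the list of rows, each a list of 4 numbers: the shift along the tool's x, y, z in m, then the turn about the tool's z in degrees. In form: [[[tx, ty, tz, turn], ...]]. A call has 1 to 10 rows; each row shifts and turns the commanded pose from where the row before left it, along the tool's axes as they then stand; what a row does not reach is not made up. A row lasts 1/12 s, in which the tool goes at most 41.7 mm and 7.16 degrees, less where a joint would pass 70% of its speed; a pose out of reach is approached as far as the arm can. A call is refused whole if a number of a shift passes 0.0417 or a number of a turn 7.16, either way. A call with a gripper value outside its range is refused whole. "jaw" is the finger opening in m, from 0 to 0.0854, set as the call begins (left out, the last holds). The fingers move at their own pace and stop on an object; "force" is the grip in N (left out, the last holds). Time passes only in rows, so rows that do not move let the fingers close. It gives the time, the measured TCP pose, the force, the opening and the grip force at its end, in the units of the state.
- r.get_state(): the state, without advancing time (a new reading comes with each control period).
- r.read_camera(name): name is "scene" or "top" or "wrist"; returns (picture, depth): 400x640x3 uint8, red, green, blue; 400x640 float32, m along the optical axis (not along the pixel's ray), 0 where there is no reading.
- r.calibration(name): a dict with "fx", "fy", "cx", "cy" (pixels), "xyz" and "attitude" of the camera in the world. Camera axes: x right, y down, z forward; pixel columns grow to the right and rows downward; lengths in m; the calibration is good to about 2 mm. A picture is of the moment at which its call begins: read the wrist's pose just before it. calibration takes no time and is no camera call; for the wrist camera it gives the pose at the moment of the call.
- r.finish_job(): hands the job in; it is judged then, once.
Trained networks look in the newest picture that a camera, given by its name, has taken for a name from the list of things; names that differ only in an ending like _2 or _b are one class to them, and where a whole thing is asked for, a point or a joint stands for the part that bears it (a point fixed in the world has none). Each returns a list of dicts, best first, with "confidence" (0 to 1); they miss things now and then, are a little off and sometimes report something else, mostly with a low value. They report only what shows in the picture. A call takes as long as a camera call. They do not tell look-alikes from the thing itself.
- r.look_for(camera, target): "position" ([x, y, z] in m, in world coordinates, good to about 4 mm: the middle of the surface that is visible of it).
- r.cut_out(camera, target): "mask" (400x640 bool, what is visible of it).
The state is a dict: "time_s": time; "joints": joint angles; "qvel": joint speeds; "joint_torque": joint torques, N m; "ee_pos": TCP position; "tcp_rot": TCP orientation; "wrist_force": force on the tool from outside, world axes, zero at the start; "torque": the same for the moment, N m; "grip_width": finger opening in m; "finger_force": force on a finger pad.
Only numpy, scipy, OpenCV 4.12 (cv2) and the standard library are available. Lean on these libraries where they do the work, as an engineer would, in place of code of your own. Each camera call takes 0.05 s, during which the arm holds its last target. There are 200 camera calls.

## Working session

There is one attempt and no reset: what is moved stays moved. The work goes in short steps, Python scripts to look and compute and a tool call to move; the robot and the scene stay as the last step left them, time stands still between calls to the robot, and variables do not carry over. Pictures are saved under pics/ and viewed, at most 14 in all, crops included, and the job is handed in when it is done.

Besides the shell and the picture viewer there is one more tool, called after "Call:" as name(argument=value, ...), one argument or row to a line, values as JSON. send_rows: Moves the arm, as the interface text tells. Its arguments: {"type":"object","properties":{"commands":{"type":"array","items":{"type":"array","items":{"type":"array","items":{"type":"number"}}}},"jaw":{"type":"number"},"force":{"type":"number"}},"required":["commands"]}

```bash
mkdir -p pics
cat > h.py <<'E'
from plant import r
import numpy as np, cv2
def cam(n):
    c=r.calibration(n); p,d=r.read_camera(n); return p,d,c
def world(d,c):
    v,u=np.mgrid[0:400,0:640]
    P=np.stack([(u-c['cx'])/c['fx']*d,(v-c['cy'])/c['fy']*d,d],-1)
    R=np.array(c['attitude']); 
    return P@R.T+np.array(c['xyz'])
E
python3 - <<'E'
from h import *
s=r.get_state(); print({k:np.round(v,3).tolist() for k,v in s.items()})
for n in('top','scene'):
    p,d,c=cam(n); print(n,c)
    cv2.imwrite(f'pics/{n}0.png',p[:,:,::-1]); np.save(f'{n}.npy',d)
    for t in ['can_a_mid','can_b_mid','can_c_mid','can_d_mid','mat0_top','crock','grinder_mid']:
        for q in r.look_for(n,t): print(n,t,np.round(q['position'],3),round(q['confidence'],2))
E
```

```text
{'time_s': 0.0, 'joints': [-49.125, 22.089, 0.38, -0.028, -68.411, -14.816], 'qvel': [0.016, 0.03, -0.068, -0.112, -0.097, -0.07], 'joint_torque': [-0.001, -39.229, 18.84, 4.186, -0.005, -0.0], 'ee_pos': [0.274, -0.561, 0.198], 'tcp_rot': [[-0.898, -0.439, -0.001], [-0.439, 0.898, 0.002], [0.0, 0.002, -1.0]], 'wrist_force': [0.202, -0.3, 0.393], 'torque': [-0.041, 0.03, -0.041], 'finger_force': 0.0, 'grip_width': 0.085}
top {'fx': 377.6719111201702, 'fy': 377.6719111201702, 'cx': 318.86308492732223, 'cy': 195.20074535003707, 'xyz': array([0.40576955, 0.03370135, 1.08247557]), 'attitude': array([[ 0.01754853, -0.99284795,  0.11808891],
       [-0.99981721, -0.01652867,  0.00961032],
       [-0.00758974, -0.11823597, -0.99295652]])}
top can_a_mid [ 0.463 -0.087  0.062] 0.59
top can_a_mid [ 0.36  -0.077  0.065] 0.55
top can_b_mid [0.356 0.294 0.087] 0.63
top can_b_mid [0.425 0.001 0.082] 0.26
top can_c_mid [ 0.39  -0.292  0.111] 0.74
top can_d_mid [0.444 0.105 0.135] 0.59
top mat0_top [ 0.629 -0.095  0.018] 0.86
top crock [ 0.628 -0.268  0.121] 0.94
top grinder_mid [ 0.419 -0.001  0.083] 0.73
scene {'fx': 419.1596133286386, 'fy': 419.1596133286386, 'cx': 317.11846476294045, 'cy': 197.01791133282083, 'xyz': array([ 1.31155297, -0.16733383,  0.77158934]), 'attitude': array([[ 0.21350558,  0.63495667, -0.74245902],
       [ 0.97691238, -0.13285972,  0.16730362],
       [ 0.00758765, -0.76103766, -0.64866332]])}
scene can_a_mid [ 0.479 -0.087  0.045] 0.75
scene can_a_mid [0.617 0.004 0.009] 0.62
scene can_b_mid [0.376 0.292 0.058] 0.74
scene can_c_mid [ 0.409 -0.299  0.088] 0.66
scene can_c_mid [ 0.439 -0.004  0.043] 0.41
scene can_d_mid [0.47  0.1   0.088] 0.95
scene mat0_top [ 0.631 -0.094  0.019] 0.55
scene crock [ 0.664 -0.258  0.117] 0.77
scene grinder_mid [ 0.442 -0.002  0.044] 0.91
```

View pics/top0.png

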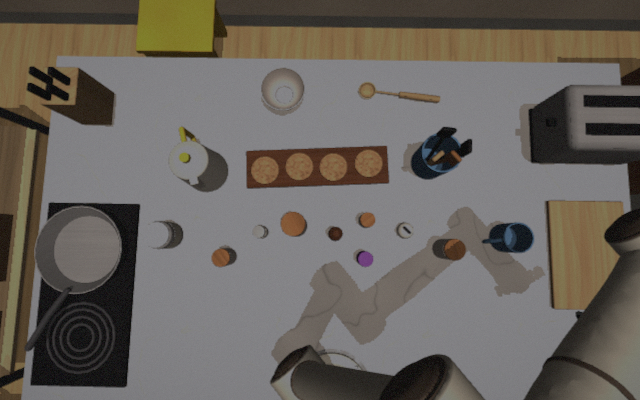

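View pics/scene0.png

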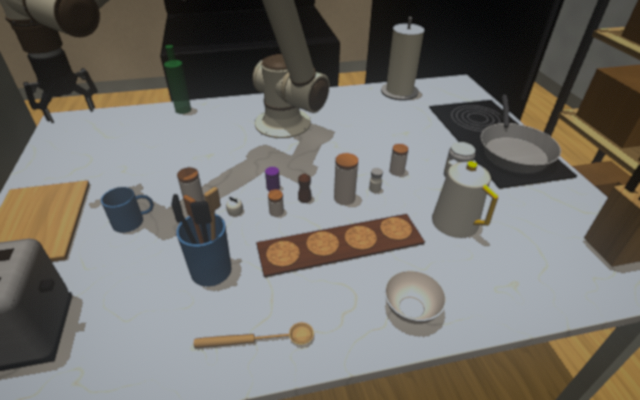

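The top view shows the crock at px (437,155) and the mats at (369,163), (333,167), (299,166) and (265,170). The canisters are d (293,223), c (454,249), a (367,219) and b (221,257). The grinder is at (336,233), the purple decoy at (365,258), the timer at (404,230) and a small white jar at (260,231). The scene view agrees, with the kettle at the far end of the row. Next I'll refine the positions from depth.

Run:
```python
from h import *
def circ(W,g,z,rad,tol=.008):
    g=np.array(g,float)
    for _ in range(4):
        m=(abs(W[...,2]-z)<tol)&(np.hypot(W[...,0]-g[0],W[...,1]-g[1])<rad)
        g=W[m][:,:2].mean(0)
    mm=W[m]; return g.round(4),m.sum(),mm[:,2].mean().round(4),np.ptp(mm[:,:2],axis=0).round(3)
for n in('top','scene'):
    p,d,c=cam(n); W=world(d,c)
    hsv=cv2.cvtColor(p,cv2.COLOR_RGB2HSV)
    for k,g,z,rd in [('a',(.463,-.087),.064,.032),('b',(.356,.294),.088,.035),('c',(.39,-.292),.112,.04),('d',(.444,.105),.136,.042),('grinder',(.419,0),.085,.03),('purple',(.36,-.077),.064,.03),('crock',(.635,-.268),.14,.08)]:
        print(n,k,*circ(W,g,z,rd))
    m=((W[...,2]>.005)&(W[...,2]<.03)&(abs(W[...,0]-.63)<.1)&(abs(W[...,1]-.05)<.27)).astype(np.uint8)
    # board vs mats by brightness
    mat=(m>0)&(hsv[...,2]>(120 if n=='top' else 120))&(hsv[...,1]>80)
    nn,l,st,ce=cv2.connectedComponentsWithStats(mat.astype(np.uint8))
    for i in range(1,nn):
        if st[i,4]>150:
            w=W[l==i]; print(n,'mat',w.mean(0).round(4),np.ptp(w,axis=0).round(3)[:2],st[i,4],ce[i].round())
    nn,l,st,ce=cv2.connectedComponentsWithStats(m)
    i=1+st[1:,4].argmax(); print('board',cv2.minAreaRect(W[l==i][:,:2].astype(np.float32)))
    # other tall things in the area
    t=((W[...,2]>.02)&(W[...,2]<.4)&(W[...,0]>.3)&(W[...,0]<.75)&(abs(W[...,1])<.5)).astype(np.uint8)
    nn,l,st,ce=cv2.connectedComponentsWithStats(t)
    for i in range(1,nn):
        if st[i,4]>60: w=W[l==i]; print(n,'obj',w.mean(0).round(3),w.min(0).round(3),w.max(0).round(3))
```

```text
top a [ 0.4625 -0.0872] 179 0.0626 [0.038 0.038]
top b [0.3561 0.2985] 269 0.0864 [0.044 0.047]
top c [ 0.388  -0.3027] 380 0.1103 [0.053 0.054]
top d [0.4451 0.1082] 474 0.1348 [0.06 0.06]
top grinder [ 0.4242 -0.0017] 90 0.0816 [0.029 0.029]
top purple [ 0.358  -0.0819] 183 0.0625 [0.037 0.038]
top crock [ 0.6282 -0.2593] 223 0.138 [0.099 0.099]
top mat [ 0.6293 -0.0959  0.0147] [0.074 0.072] 513 [368. 163.]
top mat [0.6167 0.1033 0.0149] [0.076 0.075] 508 [299. 166.]
top mat [0.6168 0.0054 0.015 ] [0.074 0.072] 516 [333. 166.]
top mat [0.6046 0.2018 0.015 ] [0.074 0.073] 513 [264. 169.]
board ((0.6164416670799255, 0.05231921374797821), (0.11118445545434952, 0.40989813208580017), 3.0942015647888184)
top obj [0.594 0.356 0.138] [0.535 0.311 0.02 ] [0.688 0.42  0.194]
top obj [ 0.631 -0.264  0.133] [ 0.582 -0.314  0.02 ] [ 0.681 -0.215  0.239]
top obj [0.444 0.107 0.13 ] [0.415 0.078 0.025] [0.475 0.139 0.14 ]
top obj [ 0.462 -0.086  0.06 ] [ 0.443 -0.106  0.023] [ 0.481 -0.067  0.067]
top obj [0.413 0.455 0.085] [0.377 0.429 0.02 ] [0.45  0.5   0.104]
top obj [ 0.437 -0.194  0.034] 
[... 1269 characters left out ...]
[0.693 0.499 0.189]
scene obj [0.37  0.291 0.062] [0.333 0.273 0.02 ] [0.385 0.32  0.089]
scene obj [0.465 0.101 0.092] [0.418 0.075 0.02 ] [0.482 0.136 0.137]
scene obj [ 0.37  -0.085  0.049] [ 0.34  -0.105  0.021] [ 0.384 -0.065  0.064]
scene obj [ 0.615 -0.272  0.12 ] [ 0.364 -0.333  0.02 ] [ 0.689 -0.217  0.237]
scene obj [0.437 0.2   0.049] [0.412 0.185 0.02 ] [0.45  0.221 0.069]
scene obj [ 0.437 -0.006  0.055] [ 0.418 -0.022  0.02 ] [0.447 0.014 0.084]
scene obj [ 0.433 -0.464  0.058] [ 0.383 -0.5    0.02 ] [ 0.468 -0.405  0.09 ]
scene obj [ 0.475 -0.091  0.049] [ 0.443 -0.11   0.02 ] [ 0.488 -0.07   0.064]
scene obj [ 0.449 -0.199  0.032] [ 0.427 -0.219  0.02 ] [ 0.463 -0.178  0.048]
```

Every height and diameter matches the sizes given. Targets, counted from the crock:

| Mat | Position (x, y) | Canister |
|---|---|---|
| m1 | (.629, -.0965) | d |
| m2 | (.617, .005) | c |
| m3 | (.617, .1025) | b |
| m4 | (.6045, .201) | a |

The fingers should close along world x, across the row, so I turn the tool first.

Call:
send_rows(
  commands=[
    [[0,0,0,-3.5],[0,0,0,-7.1],[0,0,0,-7.1],[0,0,0,-7.1],[0,0,0,-7.1],[0,0,0,-7.1],[0,0,0,-7.1],[0,0,0,-7.1],[0,0,0,-7.1],[0,0,0,-3.6]],
  ],
  jaw=0.085,
  force=50,
)

```text
time_s: 1.73
ee_pos: [0.2746, -0.5614, 0.1994]
tcp_rot: [[0.004, -1.0, 0.0], [-1.0, -0.004, -0.0], [0.0, -0.0, -1.0]]
wrist_force: [0.6, -0.7, 0.4]
grip_width: 0.0849
finger_force: 0.0
```

Call:
send_rows(
  commands=[
    [[-0.013,-0.006,0,0],[-0.0287,-0.0125,0,0],[-0.0287,-0.0125,0,0],[-0.0287,-0.0125,0,0],[-0.0287,-0.0125,0,0],[-0.0287,-0.0125,0,0],[-0.0287,-0.0125,0,0],[-0.0287,-0.0125,0,0],[-0.0287,-0.0125,0,0],[-0.0162,-0.0075,0,0]],
  ],
)

```text
time_s: 2.57
ee_pos: [0.3888, -0.2999, 0.1998]
tcp_rot: [[0.0, -1.0, 0.001], [-1.0, -0.0, 0.0], [-0.0, -0.001, -1.0]]
wrist_force: [-0.9, 0.3, 0.1]
grip_width: 0.0851
finger_force: 0.0
```

Run:
```python
from h import *
print(r.get_state()['ee_pos'])
p,d,c=cam('wrist'); W=world(d,c); cv2.imwrite('pics/w1.png',p[:,:,::-1])
m=(abs(W[...,2]-.112)<.01)&(np.hypot(W[...,0]-.388,W[...,1]+.303)<.05)
print(m.sum(),W[m].mean(0),np.ptp(W[m],axis=0)); print(c['xyz'])
```

```text
[ 0.38882482 -0.29988502  0.19975038]
2347 [ 0.38948794 -0.30780772  0.11163251] [0.05364281 0.05389517 0.01180167]
[ 0.38969362 -0.37831672  0.37407364]
```

View pics/w1.png

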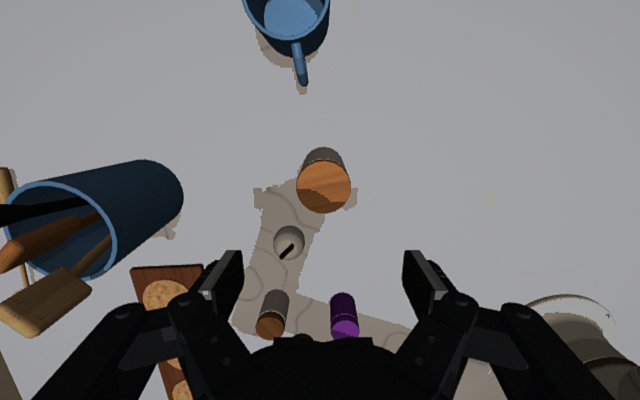

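The wrist view shows the c lid at (324,187), centred between the fingertips at columns ~225 and ~420, with nothing in the way. I'll descend and grip.

Call:
send_rows(
  commands=[
    [[0.004,0,0.012,0],[0,0,0.023,0],[0,0,0.023,0],[0,0,0.023,0],[0,0,0.023,0],[0,0,0.02,0],[0,0,0.012,0],[0,0,0.005,0],[0,0,0,0],[0,0,0,0]],
  ],
)

```text
time_s: 3.45
ee_pos: [0.3887, -0.3069, 0.059]
tcp_rot: [[-0.001, -1.0, 0.001], [-1.0, 0.001, -0.001], [0.001, -0.001, -1.0]]
wrist_force: [-0.2, 0.7, -0.2]
grip_width: 0.0853
finger_force: 0.0
```

Call:
send_rows(
  commands=[
    [[0,0,0,0],[0,0,0,0],[0,0,0,0],[0,0,0,0],[0,0,0,0],[0,0,0,0],[0,0,0,0],[0,0,0,0]],
  ],
  jaw=0.045,
  force=50,
)

```text
time_s: 4.12
ee_pos: [0.3888, -0.3071, 0.0598]
tcp_rot: [[-0.0, -1.0, 0.002], [-1.0, 0.0, -0.001], [0.001, -0.002, -1.0]]
wrist_force: [-0.1, 1.7, 5.6]
grip_width: 0.0534
finger_force: 52.1
```

c is gripped (width 53 mm). Next I lift it and carry it to m2.

Call:
send_rows(
  commands=[
    [[0,0,-0.008,0],[0,0,-0.018,0],[0,0,-0.022,0],[0,0,-0.022,0],[0,0,-0.02,0],[-0.008,-0.006,-0.01,0],[-0.018,-0.013,0,0],[-0.028,-0.021,0,0],[-0.028,-0.021,0,0],[-0.028,-0.021,0,0]],
  ],
)

```text
time_s: 4.95
ee_pos: [0.4703, -0.195, 0.1581]
tcp_rot: [[-0.002, -1.0, -0.001], [-1.0, 0.002, 0.001], [-0.001, 0.001, -1.0]]
wrist_force: [0.9, -0.7, -3.3]
grip_width: 0.0529
finger_force: 53.5
```

Call:
send_rows(
  commands=[
    [[-0.028,-0.021,0,0],[-0.028,-0.021,0,0],[-0.028,-0.021,0,0],[-0.028,-0.021,0,0],[-0.028,-0.021,0,0],[-0.024,-0.018,0,0],[-0.02,-0.013,0,0],[-0.01,-0.008,0,0],[-0.005,-0.002,0,0],[0,0,0,0]],
  ],
)

```text
time_s: 5.78
ee_pos: [0.616, 0.0031, 0.1574]
tcp_rot: [[0.0, -1.0, -0.002], [-1.0, -0.0, 0.0], [-0.0, 0.002, -1.0]]
wrist_force: [-1.0, 0.0, -4.0]
grip_width: 0.0534
finger_force: 53.5
```

Call:
send_rows(
  commands=[
    [[0,0,0,0],[0,0,0,0],[0,0,0,0]],
  ],
)

```text
time_s: 6.03
ee_pos: [0.6157, 0.001, 0.1586]
tcp_rot: [[-0.002, -1.0, -0.0], [-1.0, 0.002, -0.0], [0.0, 0.0, -1.0]]
wrist_force: [0.8, -0.1, -3.7]
grip_width: 0.053
finger_force: 53.5
```

Call:
send_rows(
  commands=[
    [[-0.001,-0.001,0.01,0],[0,0,0.018,0],[0,0,0.018,0],[0,0,0.014,0],[0,0,0.01,0],[0,0,0.006,0],[0,0,0.004,0],[0,0,0,0],[0,0,0,0]],
  ],
)

```text
time_s: 6.78
ee_pos: [0.618, 0.0031, 0.0789]
tcp_rot: [[-0.001, -1.0, 0.001], [-1.0, 0.001, 0.0], [-0.0, -0.001, -1.0]]
wrist_force: [0.8, -0.9, -3.0]
grip_width: 0.0532
finger_force: 53.5
```

Run:
```python
from h import *
s=r.get_state(); print(s['ee_pos'],s['wrist_force'])
for n in('top','scene','wrist'):
    p,d,c=cam(n); W=world(d,c); cv2.imwrite(f'pics/p1{n}.png',p[:,:,::-1])
    hsv=cv2.cvtColor(p,cv2.COLOR_RGB2HSV)
    m=(abs(W[...,2]-.130)<.008)&(np.hypot(W[...,0]-.616,W[...,1]-.003)<.04)&(hsv[...,1]>90)
    if m.sum(): print(n,m.sum(),W[m].mean(0),np.ptp(W[m],axis=0),W[m].min(0))
```

```text
[0.61799671 0.0030796  0.07893968] [ 0.77102069 -0.92915111 -2.95438207]
top 25 [0.60584706 0.02231716 0.12944418] [0.01879715 0.04917566 0.00720384] [ 0.59713678 -0.01776986  0.12511099]
scene 105 [ 0.61904987 -0.01156277  0.12864833] [0.04996548 0.02225865 0.00809426] [ 0.59197556 -0.02243028  0.12299733]
wrist 8323 [0.61903633 0.00075759 0.1309442 ] [0.06583898 0.05467165 0.01575222] [ 0.58021932 -0.02374804  0.12202767]
```

View pics/p1scene.png

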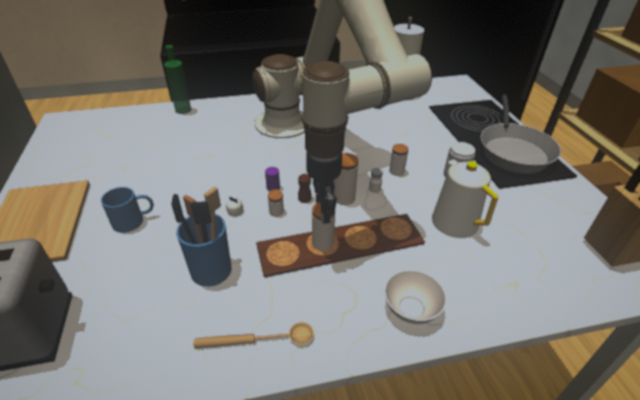

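The scene view shows c upright, hovering over the second mat at (322,243). I'll lower it 3 mm, release, and go up.

Call:
send_rows(
  commands=[
    [[0,0,0.0015,0],[0,0,0.0015,0],[0,0,0,0],[0,0,0,0]],
  ],
)

```text
time_s: 7.27
ee_pos: [0.6178, 0.0032, 0.076]
tcp_rot: [[-0.0, -1.0, 0.001], [-1.0, 0.0, 0.0], [-0.0, -0.001, -1.0]]
wrist_force: [0.3, -0.2, -1.0]
grip_width: 0.0528
finger_force: 53.7
```

Call:
send_rows(
  commands=[
    [[0,0,0,0],[0,0,0,0],[0,0,0,0],[0,0,0,0],[0,0,0,0],[0,0,0,0],[0,0,0,0]],
  ],
  jaw=0.085,
)

```text
time_s: 7.85
ee_pos: [0.6175, 0.0031, 0.0754]
tcp_rot: [[-0.001, -1.0, 0.0], [-1.0, 0.001, 0.0], [-0.0, -0.0, -1.0]]
wrist_force: [0.2, -0.6, -0.1]
grip_width: 0.085
finger_force: 0.0
```

Call:
send_rows(
  commands=[
    [[0,0,-0.006,0],[0,0,-0.015,0],[0,0,-0.025,0],[0,0,-0.03,0],[0,0,-0.03,0],[0,0,-0.02,0],[0,0,-0.015,0],[0,0,0,0]],
  ],
)

```text
time_s: 8.52
ee_pos: [0.6197, 0.0032, 0.2214]
tcp_rot: [[-0.0, -1.0, 0.009], [-1.0, 0.0, 0.001], [-0.001, -0.009, -1.0]]
wrist_force: [0.7, -0.4, 0.7]
grip_width: 0.085
finger_force: 0.0
```

Call:
send_rows(
  commands=[
    [[-0.005,0.008,0,0],[-0.012,0.02,0,0],[-0.015,0.024,0,0],[-0.015,0.024,0,0],[-0.015,0.024,0,0],[-0.015,0.024,0,0],[-0.012,0.02,0,0],[-0.01,0.018,0,0],[-0.006,0.01,0,0],[0,0,0,0]],
  ],
)

```text
time_s: 9.35
ee_pos: [0.4431, 0.1086, 0.2157]
tcp_rot: [[0.002, -1.0, -0.002], [-1.0, -0.002, -0.0], [0.0, 0.002, -1.0]]
wrist_force: [-0.2, -0.7, 0.4]
grip_width: 0.0848
finger_force: 0.0
```

```bash
cat >> h.py <<'E'
def lid(n,g,z,rad,tol=.008):
    p,d,c=cam(n); W=world(d,c); g=np.array(g,float)
    for _ in range(4):
        m=(abs(W[...,2]-z)<tol)&(np.hypot(W[...,0]-g[0],W[...,1]-g[1])<rad)
        if not m.sum(): return n,None
        g=W[m][:,:2].mean(0)
    return n,g.round(4),m.sum(),W[m][:,2].mean().round(4),np.ptp(W[m][:,:2],axis=0).round(3)
E
python3 - <<'E'
from h import *
print(r.get_state()['ee_pos'])
print('c',lid('top',(.617,.004),.128,.04),lid('scene',(.617,.004),.128,.04))
print('d',lid('wrist',(.445,.108),.136,.042,.005))
E
```

```text
[0.44310393 0.10860947 0.21571836]
c ('top', array([0.6162, 0.0059]), np.int64(348), np.float64(0.1268), array([0.054, 0.052])) ('scene', array([0.6228, 0.0032]), np.int64(331), np.float64(0.1252), array([0.056, 0.054]))
d ('wrist', array([0.4466, 0.1052]), np.int64(3042), np.float64(0.1357), array([0.06, 0.06]))
```

c is within 1 mm of its mat centre. Next I grasp d.

Call:
send_rows(
  commands=[
    [[0,0,0.012,0],[0,0,0.022,0],[0,0,0.022,0],[0,0,0.022,0],[0,0,0.022,0],[0,0,0.018,0],[0,0,0.011,0],[0,0,0.005,0],[0,0,0,0],[0,0,0,0]],
  ],
)

```text
time_s: 10.33
ee_pos: [0.4463, 0.1081, 0.0825]
tcp_rot: [[-0.001, -1.0, 0.0], [-1.0, 0.001, -0.0], [0.0, -0.0, -1.0]]
wrist_force: [-0.2, 0.1, -0.1]
grip_width: 0.0847
finger_force: 0.0
```

Call:
send_rows(
  commands=[
    [[0,0,0,0],[0,0,0,0],[0,0,0,0],[0,0,0,0],[0,0,0,0],[0,0,0,0],[0,0,0,0]],
  ],
  jaw=0.05,
  force=60,
)

```text
time_s: 10.92
ee_pos: [0.4462, 0.1086, 0.0839]
tcp_rot: [[-0.0, -1.0, 0.002], [-1.0, 0.0, 0.001], [-0.001, -0.002, -1.0]]
wrist_force: [-2.1, 0.2, 6.4]
grip_width: 0.06
finger_force: 64.2
```

Call:
send_rows(
  commands=[
    [[0,0,-0.008,0],[0,0,-0.02,0],[0,0,-0.026,0],[0,0,-0.026,0],[0,0,-0.02,0],[0.006,0,-0.01,0],[0.018,0,0,0],[0.026,0,0,0],[0.03,0,0,0],[0.03,0,0,0]],
  ],
)

```text
time_s: 11.75
ee_pos: [0.4442, -0.0026, 0.1922]
tcp_rot: [[0.0, -1.0, -0.001], [-1.0, -0.0, 0.001], [-0.001, 0.001, -1.0]]
wrist_force: [0.6, -0.2, -4.8]
grip_width: 0.0597
finger_force: 66.5
```

Call:
send_rows(
  commands=[
    [[0.03,0,0,0],[0.026,-0.004,0,0],[0.02,-0.012,0,0],[0.012,-0.022,0,0],[0.005,-0.028,0,0],[0.002,-0.028,0,0],[0,-0.028,0,0],[0,-0.024,0,0],[0,-0.019,0,0],[0,-0.012,0,0]],
  ],
)

```text
time_s: 12.58
ee_pos: [0.6235, -0.0967, 0.1908]
tcp_rot: [[-0.001, -1.0, -0.002], [-1.0, 0.001, 0.001], [-0.001, 0.002, -1.0]]
wrist_force: [-0.4, -0.5, -4.4]
grip_width: 0.0598
finger_force: 66.3
```

Call:
send_rows(
  commands=[
    [[0,-0.006,0,0],[0,0,0,0],[0,0,0,0],[0,0,0,0]],
  ],
)

```text
time_s: 12.92
ee_pos: [0.6272, -0.0968, 0.1923]
tcp_rot: [[-0.001, -1.0, -0.001], [-1.0, 0.001, 0.0], [-0.0, 0.001, -1.0]]
wrist_force: [-0.4, -0.2, -4.6]
grip_width: 0.0598
finger_force: 66.3
```

Call:
send_rows(
  commands=[
    [[0,-0.002,0.01,0],[0,0,0.019,0],[0,0,0.02,0],[0,0,0.017,0],[0,0,0.012,0],[0,0,0.008,0],[0,0,0.004,0],[0,0,0,0],[0,0,0,0]],
  ],
)

```text
time_s: 13.67
ee_pos: [0.6308, -0.097, 0.1031]
tcp_rot: [[-0.0, -1.0, 0.001], [-1.0, 0.0, -0.0], [0.0, -0.001, -1.0]]
wrist_force: [0.1, 0.4, -3.9]
grip_width: 0.0599
finger_force: 66.4
```

Call:
send_rows(
  commands=[
    [[0,0,0.0015,0],[0,0,0,0],[0,0,0,0]],
  ],
)

```text
time_s: 13.92
ee_pos: [0.6307, -0.0969, 0.1016]
tcp_rot: [[-0.001, -1.0, 0.001], [-1.0, 0.001, 0.0], [-0.0, -0.001, -1.0]]
wrist_force: [0.6, -1.0, -4.7]
grip_width: 0.0599
finger_force: 66.4
```

Call:
send_rows(
  commands=[
    [[0,0.001,0.001,0],[0,0,0.001,0],[0,0,0,0],[0,0,0,0]],
  ],
)

```text
time_s: 14.25
ee_pos: [0.6296, -0.097, 0.1]
tcp_rot: [[-0.0, -1.0, 0.001], [-1.0, 0.0, -0.0], [0.0, -0.001, -1.0]]
wrist_force: [-1.6, -0.1, 1.5]
grip_width: 0.06
finger_force: 66.9
```

Contact: the force went from -4.7 to +1.5 N. I'll release and retreat.

Call:
send_rows(
  commands=[
    [[0,0,0,0],[0,0,0,0],[0,0,0,0],[0,0,0,0],[0,0,0,0],[0,0,0,0],[0,0,0,0]],
  ],
  jaw=0.085,
)

```text
time_s: 14.83
ee_pos: [0.6295, -0.0969, 0.0989]
tcp_rot: [[-0.001, -1.0, 0.0], [-1.0, 0.001, -0.0], [0.0, -0.0, -1.0]]
wrist_force: [0.1, 0.4, -0.1]
grip_width: 0.085
finger_force: 0.0
```

Call:
send_rows(
  commands=[
    [[0,0,-0.006,0],[0,0,-0.015,0],[0,0,-0.025,0],[0,0,-0.03,0],[0,0,-0.03,0],[0,0,-0.02,0],[0,0,-0.015,0],[0,0,0,0]],
  ],
)

```text
time_s: 15.5
ee_pos: [0.6314, -0.0972, 0.2451]
tcp_rot: [[-0.0, -1.0, 0.009], [-1.0, 0.0, -0.001], [0.001, -0.009, -1.0]]
wrist_force: [0.5, 0.6, 0.6]
grip_width: 0.0851
finger_force: 0.0
```

Call:
send_rows(
  commands=[
    [[-0.01,0.007,0,0],[-0.02,0.0139,0,0],[-0.03,0.0208,0,0],[-0.03,0.0208,0,0],[-0.03,0.0208,0,0],[-0.03,0.0208,0,0],[-0.03,0.0208,0,0],[-0.03,0.0208,0,0],[-0.03,0.0208,0,0],[-0.03,0.0208,0,0]],
  ],
)

```text
time_s: 16.33
ee_pos: [0.4398, 0.174, 0.2387]
tcp_rot: [[-0.001, -1.0, -0.002], [-1.0, 0.001, -0.001], [0.001, 0.002, -1.0]]
wrist_force: [0.2, -0.0, 0.2]
grip_width: 0.0852
finger_force: 0.0
```

Call:
send_rows(
  commands=[
    [[-0.03,0.0208,0,0],[-0.03,0.0208,0,0],[-0.03,0.0208,0,0],[-0.02,0.0139,0,0],[-0.01,0.007,0,0],[-0.0045,0.003,0.02,0],[0,0,0.02,0],[0,0,0.02,0],[0,0,0,0],[0,0,0,0]],
  ],
)

```text
time_s: 17.17
ee_pos: [0.3552, 0.2968, 0.1787]
tcp_rot: [[-0.0, -1.0, -0.002], [-1.0, 0.0, -0.004], [0.004, 0.002, -1.0]]
wrist_force: [-0.8, 0.0, 1.8]
grip_width: 0.0852
finger_force: 0.0
```

Run:
```python
from h import *
print(r.get_state()['ee_pos'])
print('d',lid('top',(.629,-.097),.152,.042),lid('scene',(.629,-.097),.152,.042))
print('c',lid('top',(.617,.004),.128,.04))
print('b',lid('wrist',(.356,.2975),.088,.035,.005))
```

```text
[0.35516043 0.29677893 0.17872829]
d ('top', array([ 0.6276, -0.0964]), np.int64(467), np.float64(0.1508), array([0.06 , 0.061])) ('scene', array([ 0.6341, -0.099 ]), np.int64(454), np.float64(0.1495), array([0.063, 0.06 ]))
c ('top', array([0.6161, 0.006 ]), np.int64(347), np.float64(0.1268), array([0.053, 0.052]))
b ('wrist', array([0.357 , 0.2963]), np.int64(1672), np.float64(0.0877), array([0.047, 0.047]))
```

d is within 2 mm of its mat centre. Next I grasp b.

Call:
send_rows(
  commands=[
    [[-0.0015,0,0.012,0],[0,0,0.024,0],[0,0,0.024,0],[0,0,0.024,0],[0,0,0.022,0],[0,0,0.018,0],[0,0,0.011,0],[0,0,0.006,0],[0,0,0,0],[0,0,0,0]],
  ],
)

```text
time_s: 18.2
ee_pos: [0.3566, 0.2999, 0.0396]
tcp_rot: [[-0.001, -1.0, 0.001], [-1.0, 0.001, 0.001], [-0.001, -0.001, -1.0]]
wrist_force: [0.2, 0.7, -0.2]
grip_width: 0.0851
finger_force: 0.0
```

Call:
send_rows(
  commands=[
    [[0,0,0,0],[0,0,0,0],[0,0,0,0],[0,0,0,0],[0,0,0,0],[0,0,0,0],[0,0,0,0],[0,0,0,0]],
  ],
  jaw=0.038,
  force=45,
)

```text
time_s: 18.87
ee_pos: [0.3565, 0.2999, 0.0401]
tcp_rot: [[-0.0, -1.0, 0.001], [-1.0, 0.0, 0.001], [-0.001, -0.001, -1.0]]
wrist_force: [-1.5, -0.6, 5.2]
grip_width: 0.0459
finger_force: 45.5
```

Call:
send_rows(
  commands=[
    [[0,0,-0.008,0],[0,0,-0.02,0],[0,0,-0.028,0],[0,0,-0.028,0],[0,0,-0.024,0],[0.006,-0.008,-0.012,0],[0.014,-0.0185,0,0],[0.02,-0.0265,0,0],[0.02,-0.0265,0,0],[0.02,-0.0265,0,0]],
  ],
)

```text
time_s: 19.7
ee_pos: [0.4623, 0.2181, 0.1591]
tcp_rot: [[-0.0, -1.0, -0.001], [-1.0, 0.0, 0.0], [-0.0, 0.001, -1.0]]
wrist_force: [0.3, 1.8, -3.5]
grip_width: 0.0459
finger_force: 47.1
```

Call:
send_rows(
  commands=[
    [[0.02,-0.0265,0,0],[0.02,-0.0265,0,0],[0.02,-0.0265,0,0],[0.02,-0.0265,0,0],[0.017,-0.0225,0,0],[0.012,-0.016,0,0],[0.006,-0.008,0,0],[0.0015,-0.0015,0,0],[0,0,0,0],[0,0,0,0]],
  ],
)

```text
time_s: 20.53
ee_pos: [0.6149, 0.1031, 0.1587]
tcp_rot: [[-0.0, -1.0, -0.001], [-1.0, 0.0, 0.0], [-0.0, 0.001, -1.0]]
wrist_force: [-0.4, -0.8, -3.4]
grip_width: 0.0458
finger_force: 47.1
```

Call:
send_rows(
  commands=[
    [[0,0,0.01,0],[0,0,0.02,0],[0,0,0.022,0],[0,0,0.02,0],[0,0,0.014,0],[0,0,0.009,0],[0,0,0.005,0],[0,0,0,0],[0,0,0,0],[0,0,0,0]],
  ],
)

```text
time_s: 21.37
ee_pos: [0.6167, 0.1031, 0.0601]
tcp_rot: [[-0.0, -1.0, 0.002], [-1.0, 0.0, 0.001], [-0.001, -0.002, -1.0]]
wrist_force: [0.1, -0.3, -3.6]
grip_width: 0.0461
finger_force: 47.1
```

Call:
send_rows(
  commands=[
    [[0,0,0.0015,0],[0,0,0.001,0],[0,0,0.001,0],[0,0,0,0],[0,0,0,0]],
  ],
)

```text
time_s: 21.78
ee_pos: [0.6162, 0.1026, 0.0562]
tcp_rot: [[-0.001, -1.0, 0.001], [-1.0, 0.001, 0.0], [-0.0, -0.001, -1.0]]
wrist_force: [-0.4, -0.3, 2.4]
grip_width: 0.046
finger_force: 47.4
```

Call:
send_rows(
  commands=[
    [[0,0,0,0],[0,0,0,0],[0,0,0,0],[0,0,0,0],[0,0,0,0],[0,0,0,0],[0,0,0,0],[0,0,0,0]],
  ],
  jaw=0.085,
)

```text
time_s: 22.45
ee_pos: [0.616, 0.1026, 0.0554]
tcp_rot: [[-0.001, -1.0, 0.0], [-1.0, 0.001, 0.0], [-0.0, -0.0, -1.0]]
wrist_force: [-0.8, -0.6, -0.2]
grip_width: 0.0852
finger_force: 0.0
```

Call:
send_rows(
  commands=[
    [[0,0,-0.006,0],[0,0,-0.015,0],[0,0,-0.025,0],[0,0,-0.03,0],[0,0,-0.03,0],[0,0,-0.02,0],[0,0,-0.014,0],[0.005,0.004,0,0],[0.014,0.0115,0,0],[0.02,0.0162,0,0]],
  ],
)

```text
time_s: 23.28
ee_pos: [0.5838, 0.0639, 0.1944]
tcp_rot: [[0.001, -1.0, -0.001], [-1.0, -0.001, 0.0], [-0.0, 0.001, -1.0]]
wrist_force: [-0.4, -0.4, 0.3]
grip_width: 0.0851
finger_force: 0.0
```

Call:
send_rows(
  commands=[
    [[0.024,0.0195,0,0],[0.024,0.0195,0,0],[0.024,0.0195,0,0],[0.024,0.0195,0,0],[0.02,0.0162,0,0],[0.016,0.013,0,0],[0.012,0.0095,0,0],[0.007,0.0051,0,0],[0,0,0,0],[0,0,0,0]],
  ],
)

```text
time_s: 24.12
ee_pos: [0.4626, -0.0873, 0.1953]
tcp_rot: [[-0.001, -1.0, 0.0], [-1.0, 0.001, 0.0], [-0.0, -0.0, -1.0]]
wrist_force: [0.1, -0.1, 0.3]
grip_width: 0.0851
finger_force: 0.0
```

Run:
```python
from h import *
print(r.get_state()['ee_pos'])
print('b',lid('top',(.617,.1025),.104,.036),lid('scene',(.617,.1025),.104,.036))
print('a',lid('wrist',(.4625,-.087),.064,.032,.005))
```

```text
[ 0.46262184 -0.0872971   0.19534877]
b ('top', array([0.6145, 0.1019]), np.int64(252), np.float64(0.1028), array([0.045, 0.045])) ('scene', array([0.6205, 0.0991]), np.int64(239), np.float64(0.1011), array([0.048, 0.047]))
a ('wrist', array([ 0.4643, -0.0906]), np.int64(963), np.float64(0.0637), array([0.04, 0.04]))
```

Call:
send_rows(
  commands=[
    [[0,0,0.012,0],[0,0,0.026,0],[0,0,0.028,0],[0,0,0.028,0],[0,0,0.028,0],[0,0,0.024,0],[0,0,0.016,0],[0,0,0.009,0],[0,0,0.003,0],[0,0,0,0]],
  ],
)

```text
time_s: 25.1
ee_pos: [0.4627, -0.087, 0.021]
tcp_rot: [[0.0, -1.0, -0.001], [-1.0, -0.0, -0.0], [0.0, 0.001, -1.0]]
wrist_force: [0.0, 0.4, -0.4]
grip_width: 0.0853
finger_force: 0.0
```

Call:
send_rows(
  commands=[
    [[0,0,0,0],[0,0,0,0],[0,0,0,0],[0,0,0,0],[0,0,0,0],[0,0,0,0],[0,0,0,0],[0,0,0,0],[0,0,0,0]],
  ],
  jaw=0.031,
  force=40,
)

```text
time_s: 25.85
ee_pos: [0.4632, -0.0873, 0.0226]
tcp_rot: [[-0.0, -1.0, 0.002], [-1.0, 0.0, -0.0], [0.0, -0.002, -1.0]]
wrist_force: [-0.7, 0.0, 5.6]
grip_width: 0.0388
finger_force: 39.7
```

Call:
send_rows(
  commands=[
    [[0,0,-0.008,0],[0,0,-0.022,0],[0,0,-0.032,0],[0,0,-0.032,0],[0,0,-0.028,0],[-0.006,-0.003,-0.018,0],[-0.014,-0.007,0,0],[-0.022,-0.0108,0,0],[-0.026,-0.0128,0,0],[-0.026,-0.0128,0,0]],
  ],
)

```text
time_s: 26.68
ee_pos: [0.5084, 0.0074, 0.1618]
tcp_rot: [[-0.002, -1.0, -0.0], [-1.0, 0.002, 0.001], [-0.001, 0.0, -1.0]]
wrist_force: [0.7, -0.8, -1.3]
grip_width: 0.0387
finger_force: 40.8
```

Call:
send_rows(
  commands=[
    [[-0.026,-0.0128,0,0],[-0.026,-0.0128,0,0],[-0.026,-0.0128,0,0],[-0.026,-0.0128,0,0],[-0.026,-0.0128,0,0],[-0.024,-0.0118,0,0],[-0.018,-0.0089,0,0],[-0.012,-0.0059,0,0],[-0.007,-0.0034,0,0],[-0.0035,-0.0016,0,0]],
  ],
)

```text
time_s: 27.52
ee_pos: [0.6043, 0.2015, 0.161]
tcp_rot: [[-0.0, -1.0, -0.001], [-1.0, 0.0, -0.0], [0.0, 0.001, -1.0]]
wrist_force: [1.0, -0.3, -0.6]
grip_width: 0.0389
finger_force: 40.8
```

Call:
send_rows(
  commands=[
    [[0,0,0,0],[0,0,0.01,0],[0,0,0.022,0],[0,0,0.026,0],[0,0,0.024,0],[0,0,0.018,0],[0,0,0.011,0],[0,0,0.007,0],[0,0,0,0],[0,0,0,0]],
  ],
)

```text
time_s: 28.35
ee_pos: [0.605, 0.201, 0.044]
tcp_rot: [[-0.001, -1.0, 0.001], [-1.0, 0.001, 0.0], [-0.0, -0.001, -1.0]]
wrist_force: [-0.5, -0.2, -0.7]
grip_width: 0.0385
finger_force: 40.8
```

Call:
send_rows(
  commands=[
    [[0,0,0.002,0],[0,0,0.0015,0],[0,0,0.001,0],[0,0,0,0],[0,0,0,0]],
  ],
)

```text
time_s: 28.77
ee_pos: [0.6047, 0.2012, 0.0392]
tcp_rot: [[-0.001, -1.0, 0.001], [-1.0, 0.001, 0.0], [-0.0, -0.001, -1.0]]
wrist_force: [0.4, -0.1, -1.8]
grip_width: 0.0386
finger_force: 40.8
```

Call:
send_rows(
  commands=[
    [[0,0,0.001,0],[0,0,0,0],[0,0,0,0]],
  ],
)

```text
time_s: 29.02
ee_pos: [0.6049, 0.2013, 0.0387]
tcp_rot: [[-0.0, -1.0, 0.001], [-1.0, 0.0, 0.0], [-0.0, -0.001, -1.0]]
wrist_force: [-0.4, -0.1, 1.7]
grip_width: 0.0386
finger_force: 41.1
```

Contact. I'll release, go straight up, and check.

Call:
send_rows(
  commands=[
    [[0,0,0,0],[0,0,0,0],[0,0,0,0],[0,0,0,0],[0,0,0,0],[0,0,0,0],[0,0,0,0],[0,0,0,0]],
  ],
  jaw=0.085,
)

```text
time_s: 29.68
ee_pos: [0.6045, 0.2011, 0.0379]
tcp_rot: [[-0.001, -1.0, -0.0], [-1.0, 0.001, -0.0], [0.0, 0.0, -1.0]]
wrist_force: [0.2, -0.2, -0.5]
grip_width: 0.0847
finger_force: 0.0
```

Call:
send_rows(
  commands=[
    [[0,0,-0.006,0],[0,0,-0.015,0],[0,0,-0.03,0],[0,0,-0.035,0],[0,0,-0.035,0],[0,0,-0.035,0],[0,0,-0.03,0],[0,0.015,-0.015,0],[0,0.03,0,0],[0,0.04,0,0]],
  ],
)

```text
time_s: 30.52
ee_pos: [0.5205, 0.2015, 0.24]
tcp_rot: [[-0.003, -1.0, 0.003], [-1.0, 0.003, 0.002], [-0.002, -0.003, -1.0]]
wrist_force: [-0.4, 1.2, -0.6]
grip_width: 0.0848
finger_force: 0.0
```

Call:
send_rows(
  commands=[
    [[0,0.04,0,0],[0,0.04,0,0],[0,0.03,0,0],[0,0.015,0,0],[0,0,0,0],[0,0,0,0],[0,0,0,0]],
  ],
)

```text
time_s: 31.1
ee_pos: [0.3952, 0.2016, 0.2394]
tcp_rot: [[-0.001, -1.0, 0.001], [-1.0, 0.001, 0.001], [-0.001, -0.001, -1.0]]
wrist_force: [-0.5, -0.3, -0.2]
grip_width: 0.085
finger_force: 0.0
```

Run:
```python
from h import *
print(r.get_state()['ee_pos'])
for k,g,z,rd in [('a',(.6045,.201),.080,.032),('b',(.617,.1025),.104,.036),('c',(.617,.005),.128,.04),('d',(.629,-.0965),.152,.042),('grinder',(.4242,-.0017),.085,.03)]:
    print(k,lid('top',g,z,rd),lid('scene',g,z,rd))
p,d,c=cam('scene'); cv2.imwrite('pics/end.png',p[:,:,::-1])
```

```text
[0.39516575 0.20158909 0.23944415]
a ('top', array([0.6041, 0.2   ]), np.int64(181), np.float64(0.0787), array([0.039, 0.041])) ('scene', array([0.61  , 0.1971]), np.int64(168), np.float64(0.0768), array([0.043, 0.039]))
b ('top', array([0.6146, 0.1021]), np.int64(251), np.float64(0.1027), array([0.046, 0.045])) ('scene', array([0.6208, 0.0989]), np.int64(244), np.float64(0.1011), array([0.048, 0.047]))
c ('top', array([0.6163, 0.0059]), np.int64(345), np.float64(0.1269), array([0.053, 0.052])) ('scene', array([0.6228, 0.003 ]), np.int64(332), np.float64(0.1254), array([0.056, 0.054]))
d ('top', array([ 0.6277, -0.0965]), np.int64(465), np.float64(0.1506), array([0.06 , 0.061])) ('scene', array([ 0.6346, -0.0992]), np.int64(463), np.float64(0.1493), array([0.062, 0.06 ]))
grinder ('top', array([ 0.4237, -0.002 ]), np.int64(94), np.float64(0.081), array([0.029, 0.029])) ('scene', array([ 0.431 , -0.0043]), np.int64(42), np.float64(0.0812), array([0.019, 0.025]))
```

View pics/end.png

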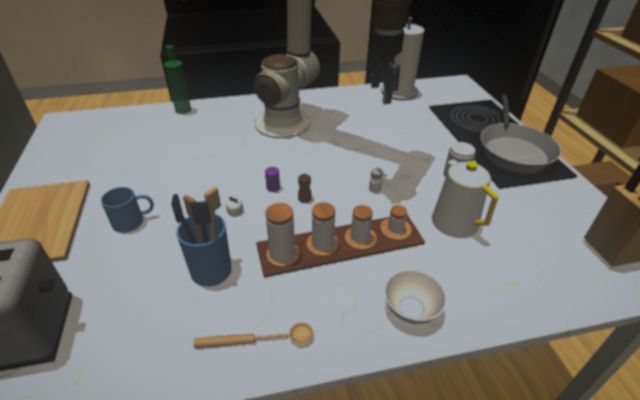

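The final view shows d, c, b and a upright at (282,235), (322,230), (361,228) and (397,222), largest next to the crock. Each is within about 3 mm of its mat centre, and the grinder hasn't moved.

```bash
python3 -c "
from plant import r
print(r.finish_job())"
```

```text
the job is handed in; nothing more can be done
None
```

All four canisters stand upright on the mats in size order, largest next to the crock, each within about 3 mm of its mat centre by the top camera; the grinder hasn't moved, and the job is handed in at about 31 s (no verdict was returned).

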